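# Unstack the sharpening stones into their fitted trays

### The arm

A 6-joint arm with a two-finger parallel gripper is mounted at the origin on a cart in front of the work surface, level with it; the furniture and walls round the work are solid. World frame = base frame: x ahead of the robot, y to its left, z up, the work surface at z = 0. Lengths are in mm, angles in degrees, forces in N, time in s.
With the tool pointing down it reaches from about 275 to 725 mm from the base axis. Payload 5.6 kg.
Tool frame: the origin (TCP) lies at the very end of the fingers, on their centre line; the grasp point (between the pads) lies 19 mm behind it; z points along the fingers, y is the line along which they close (so a half turn about z gives the same grasp; the last joint's range is limited). The gripper opens to 85 mm and grips with 20 to 120 N. Pads are 22 mm wide; open, the fingers measure 114 mm over their backs; the gripper's body (76 mm by 85 mm) begins 54 mm behind the grasp point. The pads swing forward as they close: fully open they stand 13 mm farther back than shut.
Start: joints at [85.061, 14.616, 6.199, 0, -81.583, -16.306], TCP at [199.271, 512.624, 231.283] pointing down, gripper open.
Joint ranges: [-168.99, 168.99], [-69.2, 112.95], [-62.41, 85.93], [-164.36, 98.24], [-168.68, -3.75], [-174.98, 174.98]. Speed limits (degrees/s): [147.25, 147.25, 180, 180, 180, 180].

### API

Orientations are given as a 3x3 rotation matrix whose columns are the frame's x, y, z axes.
In Python, from workcell import ctrl gives the robot as it stands.
- The arm moves only by the tool drive_tool, never from a script. Its arguments are lists of equal length, an entry for each row: "xyz": the shift along the tool's x, y, z in mm, a list of three; "rotation": the turn, a rotation vector about the tool's x, y, z in rad, a list of three. In form: {"xyz": [[x, y, z], ...], "rotation": [[ax, ay, az], ...]}. A call has 1 to 10 rows; each row shifts and turns the commanded pose from where the row before left it, along the tool's axes as they then stand; what a row does not reach is not made up. A row lasts 1/10 s, in which the tool goes at most 50 mm and 8.59 degrees, less where a joint would pass 70% of its speed; a pose out of reach is approached as far as the arm can. A call is refused whole if a number of a shift passes 50 or a number of a turn 0.15, either way. A call with a gripper value outside its range is refused whole. "jaw" is the opening, from 0 (shut) to 1 (fully open), set as the call begins (left out, the last holds). The fingers move at their own pace and stop on an object; "newtons" is the grip in N (left out, the last holds). Time passes only in rows, so rows that do not move let the fingers close. It gives the time, the measured TCP pose, the force, the opening and the grip force at its end, in the units of the state.
- ctrl.get_obs(): the state, without advancing time (a new reading comes with each control period).
- ctrl.snapshot(name): name is "side" or "top"; returns a dict with "image" (480x640x3 uint8, red, green, blue), "intrinsics" (3x3 intrinsics, pixels), "eye" and "orientation" of the camera in the world. Camera axes: x right, y down, z forward; pixel columns grow to the right and rows downward; lengths in mm; the calibration is good to about 2 mm. A picture is of the moment at which its call begins. There is no depth.
- ctrl.sign_off(): hands the job in; it is judged then, once.
Trained networks look in a picture, given as the dict that the camera call returned (one of the last four; its "shot" number tells which), for a name from the list of things; names that differ only in an ending like _2 or _b are one class to them, and where a whole thing is asked for, a point or a joint stands for the part that bears it (a point fixed in the world has none). Each returns a list of dicts, best first, with "conf" (0 to 1); they miss things now and then, are a little off and sometimes report something else, mostly with a low value. They report only what shows in the picture. A call takes as long as a camera call. They do not tell look-alikes from the thing itself.
- ctrl.find_in(picture, thing): "position" ([x, y, z] in mm, in world coordinates, good to about 4 mm: the middle of the surface that is visible of it).
- ctrl.silhouettes(picture, thing): "region" (480x640 bool, what is visible of it).
The state is a dict: "time": time; "qpos": joint angles; "joint_vel": joint speeds; "joint_torque": joint torques, N m; "ee_pos": TCP position; "ee_rot": TCP orientation; "ft_force": force on the tool from outside, world axes, zero at the start; "moment": the same for the moment, N m; "opening": finger opening in mm; "grasp_force": force on a finger pad.
Only numpy, scipy, OpenCV 4.12 (cv2) and the standard library are available. Lean on these libraries where they do the work, as an engineer would, in place of code of your own. Each camera call takes 0.05 s, during which the arm holds its last target. There are 200 camera calls.

### The job

After honing, the four sharpening stones were left in one pile. Take the pile apart and put every stone back in its own wooden tray, the one whose recess is cut to that stone's shape and size, lying flat and fully down on the recess floor. The stones chip easily, so set them down instead of letting them drop or the pile topple, and do not disturb the tape measure.

Things in the scene. Friction and masses are not known exactly. Their poses are not given: they have to be found in the camera images.
- stone_large: the largest sharpening stone, a rectangular bar 145 x 56 x 30 mm (about 0.5 kg), grey: dark coarse lower half and lighter fine upper half; the lowest of the pile, lying on a rubber-faced board (board top 24 mm above the bench). Rigid, hard. Origin at the centre of its underside; z up. x along its 145 mm length, y across its 56 mm width.
- stone_medium: medium sharpening stone, a plain grey rectangular bar 120 x 44 x 28 mm (about 0.32 kg); lies on the largest stone. Origin at the centre of its underside; z up. x along its 120 mm length, y across its 44 mm width.
- stone_round: round sharpening stone (puck), diameter 54 mm, 28 mm thick, grey in two layers (0.16 kg); lies on the medium stone. Origin at the centre of its underside; z up.
- stone_narrow: narrow sharpening stone, an off-white bar 100 x 26 x 24 mm (0.15 kg); lies on the round stone, top of the pile. Origin at the centre of its underside; z up. x along its 100 mm length, y across its 26 mm width.
- tray_large: wooden tray, 170 x 80 mm outside, with a rectangular recess 155 x 66 mm for the largest stone (5 mm play all round). Fixed, on a rubber-faced board (top 24 mm above the bench). Block 18 mm high, recess 8 mm deep: its flat floor is 10 mm, its rim 18 mm above the origin; mouth chamfered 2 mm. Origin: centre of the block's underside, below the recess centre; x along its length, y across, z up.
- tray_medium: wooden tray, 146 x 68 mm outside, with a rectangular recess 130 x 54 mm for the medium stone (5 mm play all round). Fixed, on a rubber-faced board (top 24 mm above the bench). Block 18 mm high, recess 8 mm deep: its flat floor is 10 mm, its rim 18 mm above the origin; mouth chamfered 2 mm. Origin: centre of the block's underside, below the recess centre; x along its length, y across, z up.
- tray_round: wooden tray, 82 x 80 mm outside, with a round recess of diameter 64 mm for the round stone (5 mm play all round). Fixed, on a rubber-faced board (top 24 mm above the bench). Block 18 mm high, recess 8 mm deep: its flat floor is 10 mm, its rim 18 mm above the origin; mouth chamfered 2 mm. Origin: centre of the block's underside, below the recess centre; x along its length, y across, z up.
- tray_narrow: wooden tray, 126 x 52 mm outside, with a rectangular recess 110 x 36 mm for the narrow stone (5 mm play all round). Fixed, on a rubber-faced board (top 24 mm above the bench). Block 18 mm high, recess 8 mm deep: its flat floor is 10 mm, its rim 18 mm above the origin; mouth chamfered 2 mm. Origin: centre of the block's underside, below the recess centre; x along its length, y across, z up.
- tape_measure: yellow pocket tape measure, 36 x 80 x 64 mm, standing loose on the closed wooden bit case (44 mm high) between the two boards; not part of the job, to be left where it is. Origin at the centre of its underside.
Not all that is in view belongs to the job. There is more than one size of the stone_narrow; the one meant has the size given above.

How it is judged:
By the outcome, as a careful person would: the job done as asked, in the order asked, and still so for the second after the job is handed in, with the robot touching nothing.
It also fails if it takes over 120 s, if anything falls off the work surface, if the arm or the gripper's body presses on something with over 40 N, if the wrist force passes 120 N, or if a joint passes its speed limit or range.

## Working session

There is one attempt and no reset: what is moved stays moved. The work goes in short steps, Python scripts to look and compute and a tool call to move; the robot and the scene stay as the last step left them, time stands still between calls to the robot, and variables do not carry over. Pictures are saved under pics/ and viewed, at most 14 in all, crops included, and the job is handed in when it is done.

Besides the shell and the picture viewer there is one more tool, called after ">>>" as a command line: name --argument value ..., lists and objects as JSON in quotes. drive_tool: Moves the arm, as the interface text tells. Its arguments: {"type":"object","properties":{"xyz":{"type":"array","items":{"type":"array","items":{"type":"number"}}},"rotation":{"type":"array","items":{"type":"array","items":{"type":"number"}}},"jaw":{"type":"number"},"newtons":{"type":"number"}},"required":["xyz","rotation"]}

```bash
mkdir -p pics; ls; cat > h.py <<'E'
import numpy as np,cv2
from workcell import ctrl
def save(p,n): cv2.imwrite(f'pics/{n}.png',p['image'][:,:,::-1])
def ray(p,u,v,z):
    K=np.array(p['intrinsics']);R=np.array(p['orientation']);e=np.array(p['eye'])
    d=R@np.linalg.inv(K)@np.array([u,v,1.]);return e+d*(z-e[2])/d[2]
def proj(p,X):
    c=np.array(p['orientation']).T@(np.array(X,float)-np.array(p['eye']));q=np.array(p['intrinsics'])@c;return q[:2]/q[2]
E
python3 - <<'E'
from h import *
o=ctrl.get_obs();print(o['time'],np.round(o['ee_rot'],3).tolist())
for n in('top','side'):
    p=ctrl.snapshot(n);save(p,n+'1');print(n,np.round(p['eye'],1),np.round(p['orientation'],3).tolist(),np.round(p['intrinsics'],1).tolist())
    for t in 'stone_large stone_medium stone_round stone_narrow tray_large tray_medium tray_round tray_narrow tape_measure'.split():
        for r in ctrl.find_in(p,t)[:3]: print(t,np.round(r['position']),round(r['conf'],2),np.round(proj(p,r['position'])))
        for r in ctrl.silhouettes(p,t)[:2]:
            m=r['region'].astype(np.uint8)
            c=max(cv2.findContours(m,0,2)[0],key=cv2.contourArea);b=cv2.minAreaRect(c);print('   sil',round(r['conf'],2),np.round(cv2.boxPoints(b)).tolist(),m.sum())
E
```

```text
pics
0.0 [[0.932, -0.362, -0.001], [-0.362, -0.932, -0.002], [0.0, 0.002, -1.0]]
top [ 256.4  206.3 1476.7] [[0.01, -0.989, 0.147], [-1.0, -0.008, 0.018], [-0.016, -0.148, -0.989]] [[442.3, 0.0, 322.2], [0.0, 442.3, 237.9], [0.0, 0.0, 1.0]]
stone_large [449. 290.  55.] 0.52 [304. 244.]
stone_medium [454. 291.  83.] 0.76 [303. 241.]
   sil 0.6 [[293.0, 234.0], [307.0, 234.0], [307.0, 249.0], [293.0, 249.0]] 194
stone_round [496. 283. 109.] 0.53 [306. 226.]
   sil 0.54 [[303.0, 233.0], [304.0, 222.0], [309.0, 222.0], [307.0, 233.0]] 68
stone_narrow [505. 299. 136.] 0.53 [300. 222.]
stone_narrow [414. 725.  17.] 0.49 [174. 255.]
   sil 0.62 [[293.0, 239.0], [296.0, 206.0], [306.0, 207.0], [303.0, 240.0]] 308
tray_large [ 475. -285.   33.] 0.87 [480. 238.]
   sil 0.84 [[462.0, 214.0], [489.0, 211.0], [496.0, 263.0], [469.0, 267.0]] 1378
tray_medium [485. 190.  32.] 0.78 [335. 234.]
tray_medium [ 468. -170.   40.] 0.22 [445. 240.]
   sil 0.77 [[322.0, 255.0], [324.0, 210.0], [345.0, 211.0], [344.0, 255.0]] 918
tray_round [ 468. -174.   39.] 0.86 [446. 240.]
   sil 0.88 [[433.0, 227.0], [4
[... 1269 characters left out ...]
, 210.0], [317.0, 196.0], [356.0, 205.0], [352.0, 220.0]] 510
tray_medium [470. 187.  31.] 0.89 [315. 258.]
   sil 0.84 [[284.0, 259.0], [290.0, 240.0], [336.0, 255.0], [329.0, 274.0]] 706
tray_round [ 479. -162.   32.] 0.93 [352. 190.]
   sil 0.79 [[340.0, 196.0], [344.0, 176.0], [365.0, 180.0], [361.0, 200.0]] 387
   sil 0.16 [[282.0, 260.0], [289.0, 238.0], [337.0, 254.0], [330.0, 276.0]] 839
tray_narrow [497. -52.  34.] 0.81 [336. 207.]
   sil 0.69 [[312.0, 211.0], [317.0, 195.0], [355.0, 205.0], [350.0, 222.0]] 530
tape_measure [402.  77.  89.] 0.78 [350. 226.]
tape_measure [495. 322.  98.] 0.54 [287. 269.]
   sil 0.66 [[338.0, 240.0], [344.0, 212.0], [363.0, 215.0], [358.0, 244.0]] 451
```

```bash
python3 - <<'E'
import cv2
t=cv2.imread('pics/top1.png')
cv2.imwrite('pics/t1c.png',cv2.resize(t[190:290,270:400],None,fx=6,fy=6,interpolation=cv2.INTER_CUBIC))
cv2.imwrite('pics/t1d.png',cv2.resize(t[190:290,380:510],None,fx=6,fy=6,interpolation=cv2.INTER_CUBIC))
s=cv2.imread('pics/side1.png')
cv2.imwrite('pics/s1c.png',cv2.resize(s[220:320,240:370],None,fx=6,fy=6,interpolation=cv2.INTER_CUBIC))
E
```

```text
(no output)
```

View pics/t1c.png

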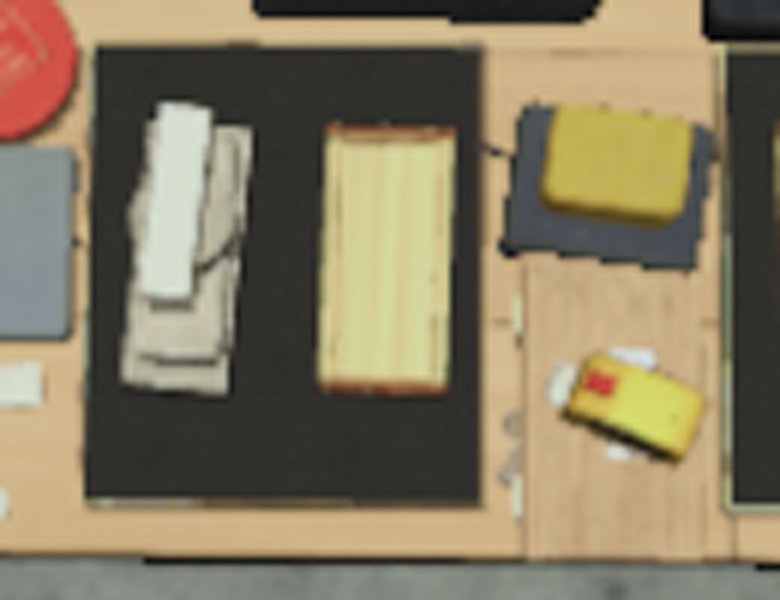

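View pics/t1d.png

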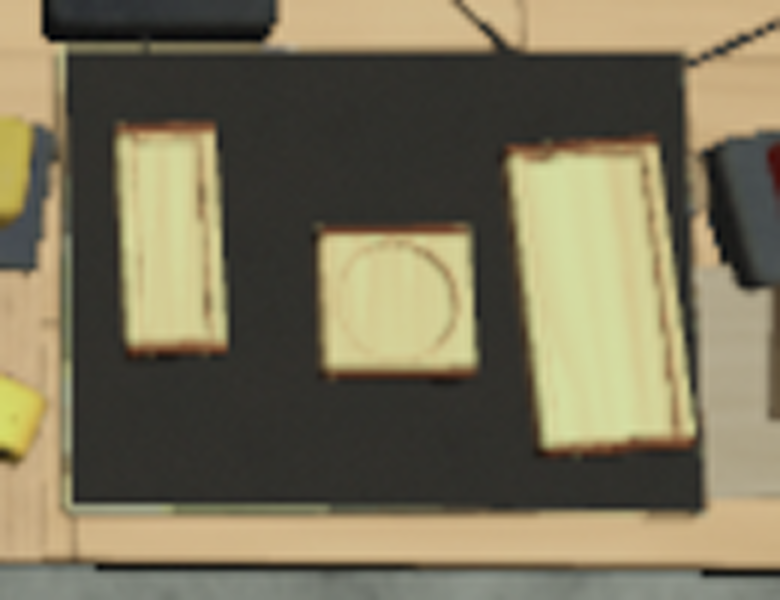

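View pics/s1c.png

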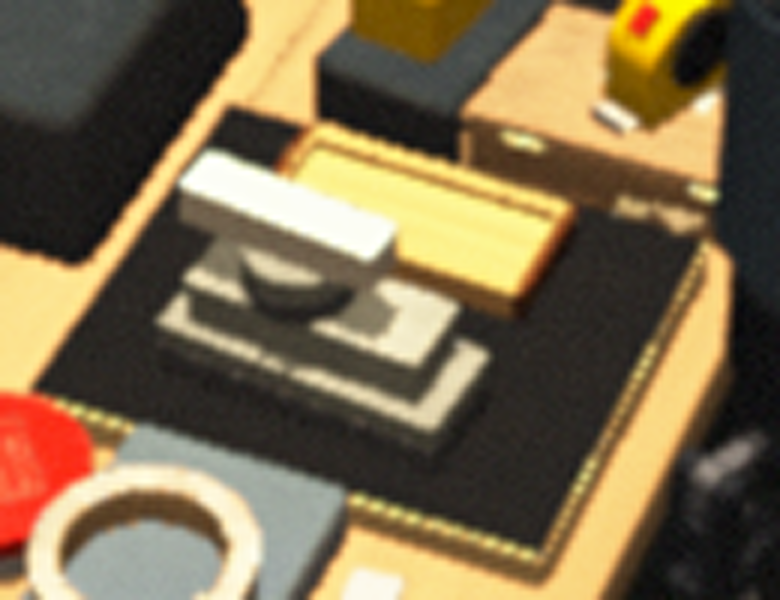

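View pics/top1.png

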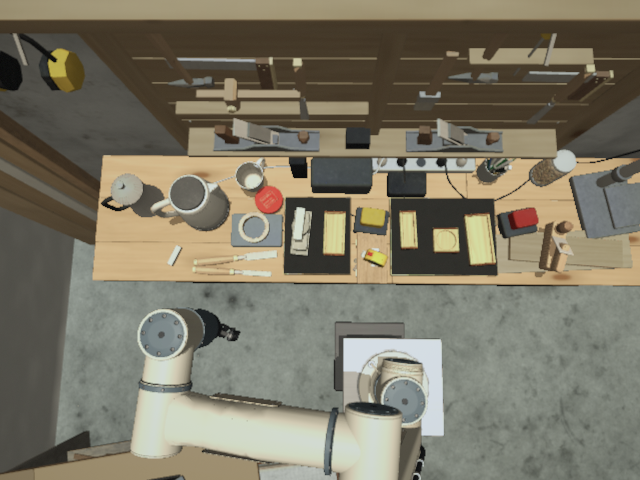

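```bash
cat >> h.py <<'E'
from scipy.optimize import least_squares
def fit(name,L,W,z,obs,x0):
    # obs: list of (pic, [(local sx,sy,u,v)])
    def r(q):
        c,s=np.cos(q[2]),np.sin(q[2]);o=[]
        for p,l in obs:
            for sx,sy,u,v in l:
                a,b=sx*L/2,sy*W/2
                o+=list(proj(p,[q[0]+c*a-s*b,q[1]+s*a+c*b,z])-[u,v])
        return o
    f=least_squares(r,x0);print(name,np.round(f.x[:2],1),'yaw',round(np.degrees(f.x[2]),1),'res px',np.round(f.fun,1).tolist());return f.x
def cr(x,y,u0,v0,k=6): return (x+.5)/k-.5+u0,(y+.5)/k-.5+v0
S=[(1,1),(1,-1),(-1,-1),(-1,1)] # TL TR BR BL in top view
def corners(pts,u0,v0,s=S,k=6): return [(a,b,*cr(x,y,u0,v0,k)) for (a,b),(x,y) in zip(s,pts)]
E
python3 - <<'E'
from h import *
t=ctrl.snapshot('top');s=ctrl.snapshot('side')
A=(270,190);B=(380,190)
T={'tray_medium':(146,68,42,[(327,124),(457,126),(449,394),(316,390)],A,(480,190,0)),
'tray_narrow':(126,52,42,[(116,124),(216,124),(229,354),(125,354)],B,(500,-50,0)),
'tray_round':(82,80,42,[(318,228),(471,227),(477,374),(323,376)],B,(470,-170,0)),
'tray_large':(170,80,42,[(505,148),(659,138),(697,445),(540,453)],B,(480,-280,.1)),
'narrow':(100,26,134,[(158,102),(213,106),(190,298),(140,293)],A,(500,300,0))}
for n,(L,W,z,p,o,x0) in T.items(): fit(n,L,W,z,[(t,corners(p,*o))],x0)
# side: TL=(+,+) is left; (+,-) back-left ; (-,-) right-back; (-,+) right-front
fit('narrow side',100,26,134,[(s,corners([(180,183),(213,150),(397,235),(386,267)],240,220))],(500,300,0))
fit('med side',146,68,42,[(s,corners([(312,122),(577,205),(522,300)],240,220,[(1,-1),(-1,-1),(-1,1)]))],(480,190,0))
E
```

```text
tray_medium [488.5 192.5] yaw -1.5 res px [0.5, 0.2, -0.6, 0.5, -0.6, -0.3, 0.7, -0.3]
tray_narrow [501.  -50.1] yaw 1.5 res px [0.5, 0.4, -0.4, 0.1, -0.7, -0.4, 0.6, -0.1]
tray_round [ 467.4 -171.9] yaw 0.6 res px [0.4, -0.2, -0.6, -0.1, -0.4, 0.3, 0.5, 0.0]
tray_large [ 471.7 -281.8] yaw 4.2 res px [0.7, -0.3, -0.6, -0.2, -0.7, 0.1, 0.7, 0.4]
narrow [503.2 302.7] yaw -5.0 res px [0.4, 0.1, -0.4, 0.1, 0.1, -0.1, -0.0, -0.1]
narrow side [499.8 303.5] yaw -7.1 res px [0.5, 0.6, 0.2, 0.6, 1.2, -0.8, -1.9, -0.3]
med side [488.3 191.1] yaw -2.4 res px [-0.3, -0.1, 0.3, 0.6, -0.0, -0.5]
```

>>> drive_tool --xyz '[[0, 0, 0], [0, 0, 0], [20, 11, 0], [45, 25, 0], [48, 26, 0], [48, 26, 0], [48, 26, 0], [48, 26, 0], [43, 24, 0], [23, 13, 0]]' --rotation '[[0, 0, -0.131], [0, 0, -0.131], [0, 0, 0], [0, 0, 0], [0, 0, 0], [0, 0, 0], [0, 0, 0], [0, 0, 0], [0, 0, 0], [0, 0, 0]]' --jaw 0.7 --newtons 50

```text
time: 3.0
ee_pos: [487.2, 310.4, 231.1]
ee_rot: [[0.994, -0.111, 0.0], [-0.111, -0.994, -0.001], [0.0, 0.001, -1.0]]
ft_force: [0.4, 0.3, -0.0]
opening: 60.1
grasp_force: 0.0
```

```bash
cat >> h.py <<'E'
def go(x,y,z,yaw=None):
    o=ctrl.get_obs();R=np.array(o['ee_rot']);p=np.array(o['ee_pos']);cy=np.degrees(np.arctan2(R[1,0],R[0,0]))
    dy=0 if yaw is None else (yaw-cy+90)%180-90
    a=np.radians(cy+dy);Rn=np.array([[np.cos(a),np.sin(a),0],[np.sin(a),-np.cos(a),0],[0,0,-1]])
    print('t',round(o['time'],2),'pos',np.round(p,1),'yaw',round(cy,1),'| rot_z',round(-np.radians(dy),3),'then shift',np.round(Rn.T@(np.array([x,y,z])-p),1),'open',o['opening'],'ft',np.round(o['ft_force'],1))
E
python3 -c "
from h import *
go(502,303,119,-6)"
```

```text
t 3.0 pos [487.2 310.4 231.1] yaw -6.4 | rot_z -0.007 then shift [ 15.5   5.8 112.1] open 60.14277866808426 ft [ 0.4  0.3 -0. ]
```

>>> drive_tool --xyz '[[0, 0, 10], [0, 0, 20], [0, 0, 20], [0, 0, 10], [0, 0, 0], [0, 0, 0]]' --rotation '[[0, 0, 0], [0, 0, 0], [0, 0, 0], [0, 0, 0], [0, 0, 0], [0, 0, 0]]'

```text
time: 3.6
ee_pos: [484.9, 313.3, 172.0]
ee_rot: [[0.994, -0.108, 0.001], [-0.108, -0.994, 0.0], [0.001, -0.0, -1.0]]
ft_force: [0.3, -0.6, 1.3]
opening: 60.2
grasp_force: 0.0
```

```bash
python3 -c "
from h import *
go(502,303,119,-6)"
```

```text
t 3.6 pos [484.9 313.3 172. ] yaw -6.2 | rot_z -0.003 then shift [18.   8.5 53. ] open 60.17071024325404 ft [ 0.3 -0.6  1.3]
```

>>> drive_tool --xyz '[[10, 4, 0], [8, 4.5, 5], [0, 0, 15], [0, 0, 15], [0, 0, 12], [0, 0, 6], [0, 0, 0]]' --rotation '[[0, 0, 0], [0, 0, 0], [0, 0, 0], [0, 0, 0], [0, 0, 0], [0, 0, 0], [0, 0, 0]]'

```text
time: 4.3
ee_pos: [501.7, 302.0, 117.5]
ee_rot: [[0.994, -0.109, -0.001], [-0.109, -0.994, -0.001], [-0.001, 0.001, -1.0]]
ft_force: [-0.1, -0.1, -1.2]
opening: 60.0
grasp_force: 0.0
```

```bash
python3 - <<'E'
from h import *
go(502,303,119,-6)
t=ctrl.snapshot('top');s=ctrl.snapshot('side')
a=cv2.resize(t['image'][200:260,280:330],None,fx=8,fy=8,interpolation=2);b=cv2.resize(s['image'][230:300,250:330],None,fx=5,fy=5,interpolation=2)
c=np.zeros((480,800,3),np.uint8);c[:480,:400]=a;c[:350,400:]=b
cv2.imwrite('pics/g1.png',c[:,:,::-1])
E
```

```text
t 4.3 pos [501.7 302.  117.5] yaw -6.3 | rot_z -0.004 then shift [ 0.2 -1.  -1.5] open 60.044208858238356 ft [-0.1 -0.1 -1.2]
```

View pics/g1.png

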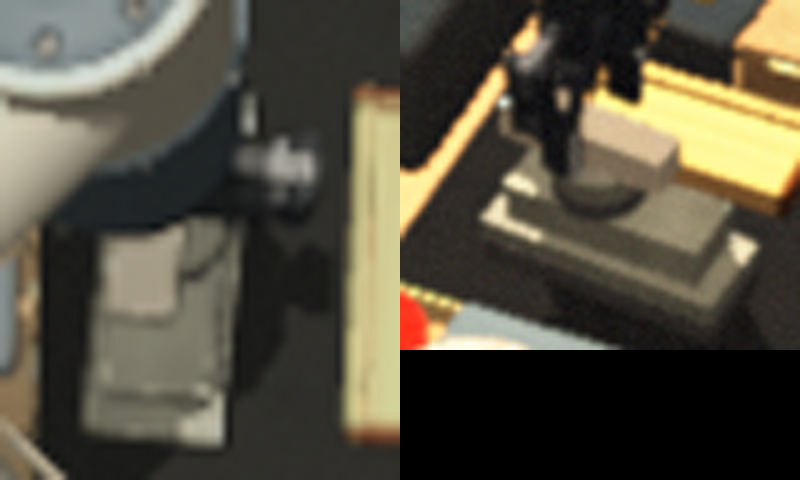

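>>> drive_tool --xyz '[[0, -1, -1.5], [0, 0, 0], [0, 0, 0], [0, 0, 0], [0, 0, 0], [0, 0, 0], [0, 0, 0], [0, 0, 0]]' --rotation '[[0, 0, 0], [0, 0, 0], [0, 0, 0], [0, 0, 0], [0, 0, 0], [0, 0, 0], [0, 0, 0], [0, 0, 0]]' --jaw 0 --newtons 40

```text
time: 5.2
ee_pos: [502.4, 303.8, 120.8]
ee_rot: [[0.994, -0.108, 0.002], [-0.108, -0.994, 0.001], [0.001, -0.001, -1.0]]
ft_force: [-0.5, -0.7, 6.6]
opening: 25.0
grasp_force: 40.6
```

>>> drive_tool --xyz '[[0, 0, -3], [0, 0, -5], [0, 0, -12], [0, 0, -25], [0, 0, -30], [0, 0, -20], [0, 0, -10], [0, 0, 0]]' --rotation '[[0, 0, 0], [0, 0, 0], [0, 0, 0], [0, 0, 0], [0, 0, 0], [0, 0, 0], [0, 0, 0], [0, 0, 0]]'

```text
time: 6.0
ee_pos: [502.4, 303.9, 226.4]
ee_rot: [[0.994, -0.109, 0.002], [-0.109, -0.994, 0.002], [0.002, -0.002, -1.0]]
ft_force: [0.1, -0.1, -2.1]
opening: 25.1
grasp_force: 39.9
```

```bash
python3 - <<'E'
from h import *
go(501,-50,200,1.5)
t=ctrl.snapshot('top');s=ctrl.snapshot('side')
a=cv2.resize(t['image'][200:260,280:330],None,fx=8,fy=8,interpolation=2);b=cv2.resize(s['image'][210:310,250:330],None,fx=5,fy=5,interpolation=2)
c=np.zeros((500,800,3),np.uint8);c[:480,:400]=a;c[:500,400:]=b
cv2.imwrite('pics/g2.png',c[:,:,::-1])
E
```

```text
t 6.0 pos [502.4 303.9 226.4] yaw -6.2 | rot_z -0.135 then shift [-10.7 353.8  26.4] open 25.074561054232092 ft [ 0.1 -0.1 -2.1]
```

View pics/g2.png

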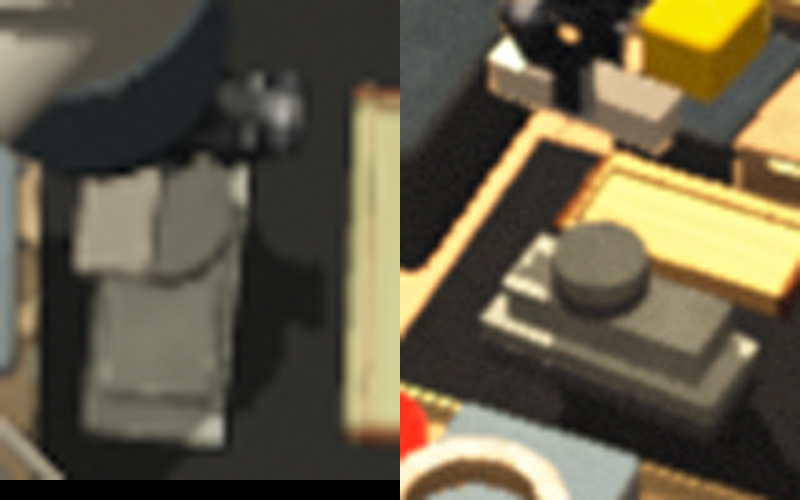

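>>> drive_tool --xyz '[[0, 0, 0], [-1, 15, 0], [-1, 35, 0], [-2, 48, 0], [-2, 49, 0], [-2, 49, 0], [-2, 48, 0], [-1, 48, 0], [0, 40, 0], [0, 22, 0]]' --rotation '[[0, 0, -0.135], [0, 0, 0], [0, 0, 0], [0, 0, 0], [0, 0, 0], [0, 0, 0], [0, 0, 0], [0, 0, 0], [0, 0, 0], [0, 0, 0]]'

```text
time: 7.1
ee_pos: [498.7, -54.0, 223.9]
ee_rot: [[1.0, 0.021, -0.002], [0.021, -1.0, -0.001], [-0.002, 0.001, -1.0]]
ft_force: [0.2, 0.8, -1.3]
opening: 24.8
grasp_force: 39.9
```

>>> drive_tool --xyz '[[0, 0, 0], [0, 0, 15], [0, 0, 30], [0, 0, 40], [0, 0, 35], [0, 0, 15], [0, 0, 0], [0, 0, 0]]' --rotation '[[0, 0, 0], [0, 0, 0], [0, 0, 0], [0, 0, 0], [0, 0, 0], [0, 0, 0], [0, 0, 0], [0, 0, 0]]'

```text
time: 7.9
ee_pos: [500.2, -50.7, 90.1]
ee_rot: [[1.0, 0.026, -0.0], [0.026, -1.0, -0.001], [-0.0, 0.0, -1.0]]
ft_force: [0.3, 0.3, -0.6]
opening: 24.6
grasp_force: 39.9
```

```bash
python3 - <<'E'
from h import *
go(501,-50,45,1.5)
t=ctrl.snapshot('top');s=ctrl.snapshot('side')
a=cv2.resize(t['image'][195:275,380:450],None,fx=6,fy=6,interpolation=2);b=cv2.resize(s['image'][170:240,290:370],None,fx=5,fy=5,interpolation=2)
c=np.zeros((480,820,3),np.uint8);c[:480,:420]=a;c[:350,420:]=b
cv2.imwrite('pics/g3.png',c[:,:800,::-1])
E
```

```text
t 7.9 pos [500.2 -50.7  90.1] yaw 1.5 | rot_z -0.0 then shift [ 0.8 -0.7 45.1] open 24.617851103070436 ft [ 0.3  0.3 -0.6]
```

View pics/g3.png

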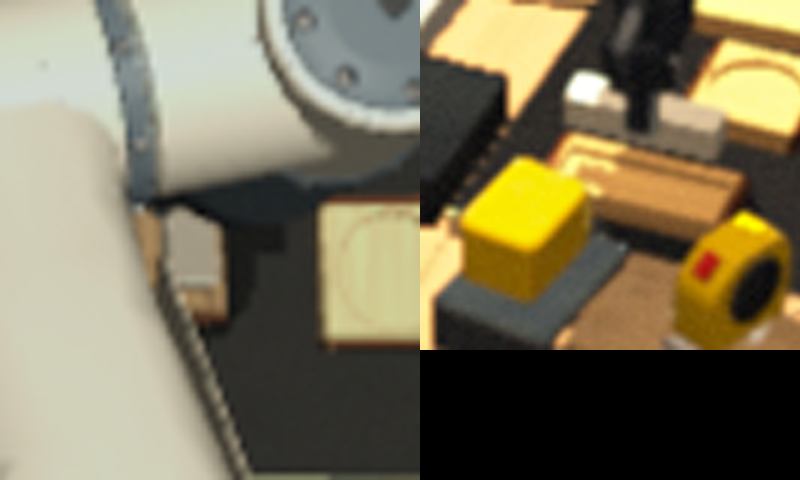

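>>> drive_tool --xyz '[[1, -0.5, 10], [0, 0, 14], [0, 0, 10], [0, 0, 6], [0, 0, 1], [0, 0, 0]]' --rotation '[[0, 0, 0], [0, 0, 0], [0, 0, 0], [0, 0, 0], [0, 0, 0], [0, 0, 0]]'

```text
time: 8.6
ee_pos: [501.4, -50.2, 48.9]
ee_rot: [[1.0, 0.026, 0.0], [0.026, -1.0, -0.0], [0.0, 0.0, -1.0]]
ft_force: [0.4, -0.3, -1.7]
opening: 24.8
grasp_force: 39.9
```

>>> drive_tool --xyz '[[0, 0, 1], [0, 0, 1], [0, 0, 0], [0, 0, 0]]' --rotation '[[0, 0, 0], [0, 0, 0], [0, 0, 0], [0, 0, 0]]'

```text
time: 9.0
ee_pos: [501.3, -50.2, 46.9]
ee_rot: [[1.0, 0.026, 0.0], [0.026, -1.0, 0.0], [0.0, -0.0, -1.0]]
ft_force: [-0.3, -0.0, -0.8]
opening: 24.8
grasp_force: 39.9
```

>>> drive_tool --xyz '[[0, 0, 0.7], [0, 0, 0.7], [0, 0, 0.7], [0, 0, 0]]' --rotation '[[0, 0, 0], [0, 0, 0], [0, 0, 0], [0, 0, 0]]'

```text
time: 9.4
ee_pos: [501.2, -50.2, 44.8]
ee_rot: [[1.0, 0.026, -0.0], [0.026, -1.0, -0.0], [-0.0, 0.0, -1.0]]
ft_force: [0.2, 0.3, -0.3]
opening: 24.8
grasp_force: 40.0
```

>>> drive_tool --xyz '[[0, 0, 0.7], [0, 0, 0.7], [0, 0, 0]]' --rotation '[[0, 0, 0], [0, 0, 0], [0, 0, 0]]'

```text
time: 9.7
ee_pos: [501.2, -50.2, 44.7]
ee_rot: [[1.0, 0.027, 0.001], [0.027, -1.0, -0.0], [0.001, 0.0, -1.0]]
ft_force: [-6.4, 1.7, 11.4]
opening: 25.0
grasp_force: 41.4
```

>>> drive_tool --xyz '[[0, 0, -0.8], [0, 0, 0], [0, 0, 0], [0, 0, 0], [0, 0, -10], [0, 0, -25], [0, 0, -40], [0, 0, -40], [0, 0, -30], [0, 0, 0]]' --rotation '[[0, 0, 0], [0, 0, 0], [0, 0, 0], [0, 0, 0], [0, 0, 0], [0, 0, 0], [0, 0, 0], [0, 0, 0], [0, 0, 0], [0, 0, 0]]' --jaw 0.6

```text
time: 10.7
ee_pos: [503.9, -50.3, 194.8]
ee_rot: [[1.0, 0.027, 0.01], [0.027, -1.0, 0.0], [0.01, 0.0, -1.0]]
ft_force: [-0.4, -0.3, -0.3]
opening: 51.2
grasp_force: 0.0
```

>>> drive_tool --xyz '[[0, -25, 0], [0, -45, 0], [0, -48, 0], [0, -30, 0], [0, 0, 0]]' --rotation '[[0, 0, 0], [0, 0, 0], [0, 0, 0], [0, 0, 0], [0, 0, 0]]'

```text
time: 11.2
ee_pos: [497.0, 100.8, 188.9]
ee_rot: [[1.0, 0.03, -0.0], [0.03, -1.0, 0.0], [-0.0, -0.0, -1.0]]
ft_force: [0.3, -1.0, -0.4]
opening: 51.2
grasp_force: 0.0
```

```bash
python3 - <<'E'
from h import *
go(501,300,190,0)
t=ctrl.snapshot('top');s=ctrl.snapshot('side')
save(t,'top2');save(s,'side2')
a=cv2.resize(t['image'][195:275,280:330],None,fx=7,fy=7,interpolation=2);b=cv2.resize(s['image'][180:300,250:340],None,fx=5,fy=5,interpolation=2)
c=np.zeros((600,800,3),np.uint8);c[:560,:350]=a;c[:600,350:]=b
cv2.imwrite('pics/g4.png',c[:,:,::-1])
E
```

```text
t 11.2 pos [497.  100.8 188.9] yaw 1.7 | rot_z 0.03 then shift [   4.  -199.2   -1.1] open 51.165707642226195 ft [ 0.3 -1.  -0.4]
```

View pics/g4.png

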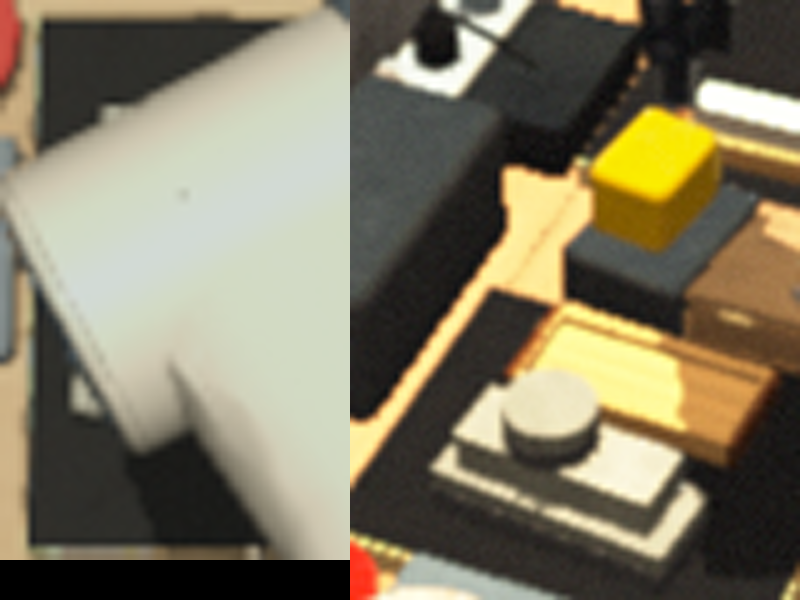

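```bash
python3 - <<'E'
from h import *
t=ctrl.snapshot('top');s=ctrl.snapshot('side')
print('round',ray(s,*cr(200,403,250,180,5),110),ray(s,*cr(151,403,250,180,5),110),ray(s,*cr(249,403,250,180,5),110))
SS=lambda p,sg:corners([(x-350,y) for x,y in p],250,180,sg,5)
m=SS([(455,433),(505,382),(685,455),(643,505)],S)
fit('medium side',120,44,82,[(s,m)],(470,300,0))
l=SS([(430,468),(707,495),(655,553)],[(1,1),(-1,-1),(-1,1)])
fit('large side',145,56,54,[(s,l)],(470,300,0))
fit('large top',145,56,54,[(t,corners([(252,127),(227,393),(122,388)],270,190,[(1,-1),(-1,-1),(-1,1)]))],(470,300,0))
fit('med top(BL,BR)',120,44,82,[(t,corners([(222,362),(137,357)],270,190,[(-1,-1),(-1,1)]))],(470,300,0))
for n in('stone_round','stone_medium','stone_large'):
  for r in ctrl.find_in(s,n)[:1]:print(n,np.round(r['position']),r['conf'])
E
```

```text
round [498.11286662 300.49764509 110.        ] [522.54908328 311.02599954 110.        ] [473.65626756 289.96050889 110.        ]
medium side [486.9 298.4] yaw -7.0 res px [0.4, -0.9, -1.1, -0.1, 0.1, 0.5, 0.5, 0.5]
large side [489.2 299.6] yaw -5.6 res px [-0.2, -0.5, -0.3, -0.5, 0.5, 0.9]
large top [486.2 301.2] yaw -4.2 res px [-0.3, 0.6, -0.0, 0.0, 0.3, -0.6]
med top(BL,BR) [486.4 299.6] yaw -2.9 res px [-0.2, -0.0, 0.2, 0.0]
stone_round [495. 313. 108.] 0.67
stone_medium [466. 318.  81.] 0.98
stone_large [472. 325.  43.] 0.95
```

>>> drive_tool --xyz '[[0, 0, 0], [1, -25, 0], [1, -45, 0], [0, -48, 0], [0, -45, 0], [0, -25, 0], [0, -12, 0], [0, 0, 0], [0, 0, 0]]' --rotation '[[0, 0, 0.03], [0, 0, 0], [0, 0, 0], [0, 0, 0], [0, 0, 0], [0, 0, 0], [0, 0, 0], [0, 0, 0], [0, 0, 0]]' --jaw 0.95

```text
time: 12.45
ee_pos: [500.2, 296.9, 189.1]
ee_rot: [[1.0, -0.005, -0.0], [-0.005, -1.0, -0.0], [-0.0, 0.0, -1.0]]
ft_force: [-0.0, 0.1, 0.4]
opening: 81.1
grasp_force: 0.0
```

```bash
python3 -c "
from h import *
go(499.5,300.5,88,0)"
```

```text
t 12.45 pos [500.2 296.9 189.1] yaw -0.3 | rot_z -0.005 then shift [ -0.7  -3.6 101.1] open 81.12061448502048 ft [-0.   0.1  0.4]
```

>>> drive_tool --xyz '[[-0.7, -3.6, 0], [0, 0, 20], [0, 0, 30], [0, 0, 30], [0, 0, 14], [0, 0, 7], [0, 0, 0], [0, 0, 0]]' --rotation '[[0, 0, 0], [0, 0, 0], [0, 0, 0], [0, 0, 0], [0, 0, 0], [0, 0, 0], [0, 0, 0], [0, 0, 0]]'

```text
time: 13.25
ee_pos: [500.1, 301.5, 89.3]
ee_rot: [[1.0, -0.004, 0.002], [-0.004, -1.0, 0.001], [0.002, -0.001, -1.0]]
ft_force: [0.5, 0.1, 0.0]
opening: 80.9
grasp_force: 0.0
```

>>> drive_tool --xyz '[[0, 0, 0], [0, 0, 0], [0, 0, 0], [0, 0, 0], [0, 0, 0], [0, 0, 0], [0, 0, 0]]' --rotation '[[0, 0, 0], [0, 0, 0], [0, 0, 0], [0, 0, 0], [0, 0, 0], [0, 0, 0], [0, 0, 0]]' --jaw 0 --newtons 40

```text
time: 13.95
ee_pos: [500.0, 301.7, 89.5]
ee_rot: [[1.0, -0.003, 0.002], [-0.003, -1.0, 0.001], [0.002, -0.001, -1.0]]
ft_force: [-1.3, -0.4, 5.7]
opening: 52.5
grasp_force: 42.3
```

>>> drive_tool --xyz '[[0, 0, -3], [0, 0, -6], [0, 0, -15], [0, 0, -30], [0, 0, -30], [0, 0, -20], [0, 0, -10], [0, 0, 0], [0, 0, 0]]' --rotation '[[0, 0, 0], [0, 0, 0], [0, 0, 0], [0, 0, 0], [0, 0, 0], [0, 0, 0], [0, 0, 0], [0, 0, 0], [0, 0, 0]]'

```text
time: 14.85
ee_pos: [498.7, 301.2, 200.8]
ee_rot: [[1.0, -0.004, -0.002], [-0.004, -1.0, -0.001], [-0.002, 0.001, -1.0]]
ft_force: [-0.4, -0.5, -2.8]
opening: 52.4
grasp_force: 42.3
```

```bash
python3 - <<'E'
from h import *
go(467.4,-172,150,0)
s=ctrl.snapshot('side')
b=cv2.resize(s['image'][200:300,250:350],None,fx=6,fy=6,interpolation=2)
cv2.imwrite('pics/g5.png',b[:,:,::-1])
E
```

```text
t 14.85 pos [498.7 301.2 200.8] yaw -0.2 | rot_z -0.004 then shift [-31.3 473.2  50.8] open 52.43835984124757 ft [-0.4 -0.5 -2.8]
```

View pics/g5.png

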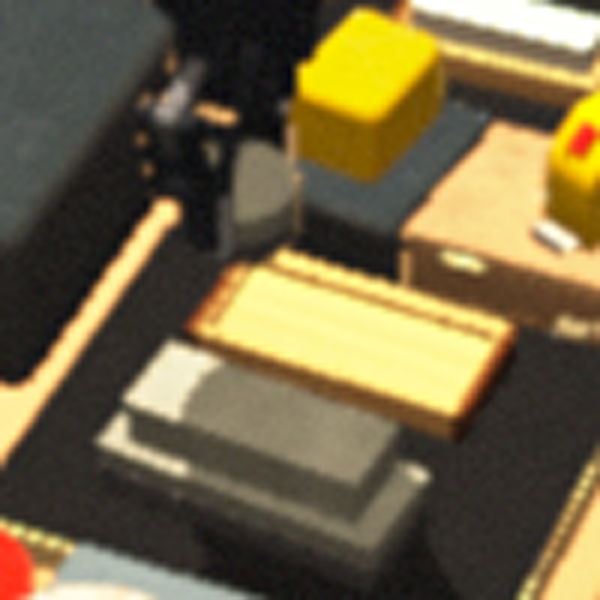

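```bash
python3 - <<'E'
from h import *
s=ctrl.snapshot('side')
b=s['image'][208:252,268:312].astype(float)/255
b=(np.clip(b**0.5,0,1)*255).astype(np.uint8)
b=cv2.resize(b,None,fx=12,fy=12,interpolation=2)
cv2.imwrite('pics/g6.png',b[:,:,::-1])
E
```

```text
(no output)
```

View pics/g6.png

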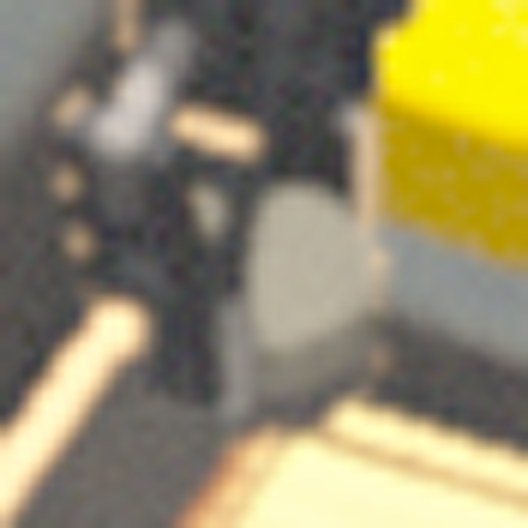

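>>> drive_tool --xyz '[[-1, 12, 0], [-2, 30, 0], [-3, 45, 0], [-3, 49, 0], [-3, 49, 0], [-3, 49, 0], [-3, 49, 0], [-3, 49, 0], [-3, 48, 0], [-3, 42, 0]]' --rotation '[[0, 0, 0], [0, 0, 0], [0, 0, 0], [0, 0, 0], [0, 0, 0], [0, 0, 0], [0, 0, 0], [0, 0, 0], [0, 0, 0], [0, 0, 0]]'

```text
time: 15.95
ee_pos: [469.4, -123.1, 201.7]
ee_rot: [[1.0, -0.004, -0.001], [-0.004, -1.0, -0.0], [-0.001, 0.0, -1.0]]
ft_force: [0.6, 0.3, -1.9]
opening: 52.1
grasp_force: 42.4
```

>>> drive_tool --xyz '[[-2, 30, 0], [0, 15, 0], [0, 6, 0], [0, 0, 0], [0, 0, 0]]' --rotation '[[0, 0, 0], [0, 0, 0], [0, 0, 0], [0, 0, 0], [0, 0, 0]]'

```text
time: 16.45
ee_pos: [468.4, -171.0, 201.8]
ee_rot: [[1.0, -0.004, -0.0], [-0.004, -1.0, 0.0], [-0.0, -0.0, -1.0]]
ft_force: [-0.6, 0.1, -1.3]
opening: 52.5
grasp_force: 42.4
```

```bash
python3 -c "
from h import *
go(467.4,-172,41.5,0)"
```

```text
t 16.45 pos [ 468.4 -171.   201.8] yaw -0.2 | rot_z -0.004 then shift [ -1.    1.  160.3] open 52.48843993490618 ft [-0.6  0.1 -1.3]
```

>>> drive_tool --xyz '[[-1, 1, 15], [0, 0, 35], [0, 0, 40], [0, 0, 35], [0, 0, 18], [0, 0, 8], [0, 0, 4], [0, 0, 2], [0, 0, 0], [0, 0, 0]]' --rotation '[[0, 0, 0], [0, 0, 0], [0, 0, 0], [0, 0, 0], [0, 0, 0], [0, 0, 0], [0, 0, 0], [0, 0, 0], [0, 0, 0], [0, 0, 0]]'

```text
time: 17.45
ee_pos: [468.3, -172.5, 46.0]
ee_rot: [[1.0, -0.004, 0.002], [-0.004, -1.0, -0.0], [0.002, 0.0, -1.0]]
ft_force: [-0.1, -0.3, -1.7]
opening: 52.9
grasp_force: 42.4
```

>>> drive_tool --xyz '[[0, 0, 0.8], [0, 0, 0.8], [0, 0, 0.7], [0, 0, 0]]' --rotation '[[0, 0, 0], [0, 0, 0], [0, 0, 0], [0, 0, 0]]'

```text
time: 17.85
ee_pos: [467.5, -172.5, 42.7]
ee_rot: [[1.0, -0.004, -0.0], [-0.004, -1.0, 0.0], [-0.0, -0.0, -1.0]]
ft_force: [0.4, 0.3, -1.4]
opening: 52.4
grasp_force: 42.4
```

>>> drive_tool --xyz '[[0, 0, 0.6], [0, 0, 0.6], [0, 0, 0], [0, 0, 0]]' --rotation '[[0, 0, 0], [0, 0, 0], [0, 0, 0], [0, 0, 0]]'

```text
time: 18.25
ee_pos: [467.6, -172.5, 41.6]
ee_rot: [[1.0, -0.004, -0.0], [-0.004, -1.0, 0.0], [-0.0, -0.0, -1.0]]
ft_force: [0.2, 0.2, -1.0]
opening: 52.5
grasp_force: 42.5
```

>>> drive_tool --xyz '[[0, 0, 0.5], [0, 0, 0.5], [0, 0, 0]]' --rotation '[[0, 0, 0], [0, 0, 0], [0, 0, 0]]'

```text
time: 18.55
ee_pos: [467.6, -172.5, 41.4]
ee_rot: [[1.0, -0.004, 0.0], [-0.004, -1.0, -0.0], [0.0, 0.0, -1.0]]
ft_force: [-3.5, 1.2, 6.9]
opening: 52.2
grasp_force: 43.3
```

>>> drive_tool --xyz '[[0, 0, -0.5], [0, 0, 0], [0, 0, 0], [0, 0, 0], [0, 0, -10], [0, 0, -25], [0, 0, -40], [0, 0, -45], [0, 0, -30], [0, 0, 0]]' --rotation '[[0, 0, 0], [0, 0, 0], [0, 0, 0], [0, 0, 0], [0, 0, 0], [0, 0, 0], [0, 0, 0], [0, 0, 0], [0, 0, 0], [0, 0, 0]]' --jaw 0.9

```text
time: 19.55
ee_pos: [470.2, -173.3, 197.0]
ee_rot: [[1.0, -0.003, 0.01], [-0.003, -1.0, -0.002], [0.01, 0.002, -1.0]]
ft_force: [0.0, -0.9, 0.4]
opening: 76.8
grasp_force: 0.0
```

>>> drive_tool --xyz '[[0, -20, 0], [1, -45, 0], [2, -49, 0], [2, -49, 0], [2, -49, 0], [2, -49, 0], [2, -45, 0], [0, -20, 0], [0, 0, 0]]' --rotation '[[0, 0, 0], [0, 0, 0], [0, 0, 0], [0, 0, 0], [0, 0, 0], [0, 0, 0], [0, 0, 0], [0, 0, 0], [0, 0, 0]]'

```text
time: 20.45
ee_pos: [479.5, 155.8, 190.7]
ee_rot: [[1.0, -0.0, -0.001], [-0.0, -1.0, -0.0], [-0.001, 0.0, -1.0]]
ft_force: [-0.3, -0.3, 0.3]
opening: 76.8
grasp_force: 0.0
```

```bash
python3 - <<'E'
from h import *
go(487,300,150,-5)
t=ctrl.snapshot('top');s=ctrl.snapshot('side')
a=cv2.resize(t['image'][195:275,380:465],None,fx=4,fy=4,interpolation=2);b=cv2.resize(s['image'][170:290,250:370],None,fx=5,fy=5,interpolation=2)
m=cv2.resize(t['image'][200:260,285:325],None,fx=4,fy=4,interpolation=2)
b=b[:,:460]
c=np.zeros((600,800,3),np.uint8);c[:320,:340]=a;c[340:580,:160]=m;c[:600,340:]=b
cv2.imwrite('pics/g7.png',c[:,:,::-1])
E
```

```text
t 20.45 pos [479.5 155.8 190.7] yaw -0.0 | rot_z 0.087 then shift [  -5.1 -144.3   40.7] open 76.76493830245485 ft [-0.3 -0.3  0.3]
```

View pics/g7.png

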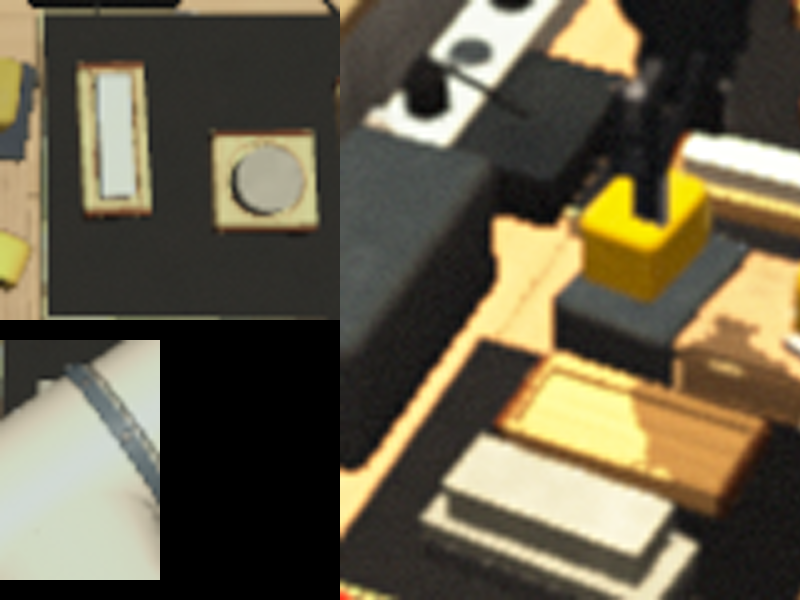

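```bash
python3 - <<'E'
from h import *
s=ctrl.snapshot('side')
q=fit('medium side',120,44,82,[(s,corners([(x-340,y) for x,y in[(443,482),(487,433),(677,503),(632,555)]],250,170,S,5))],(487,300,0))
go(488,299.5,61,-6)
E
```

```text
medium side [488.1 298.6] yaw -5.6 res px [0.3, -0.4, -0.4, -0.2, -0.6, 0.4, 0.7, 0.1]
t 20.6 pos [479.6 152.9 191.1] yaw -0.2 | rot_z 0.101 then shift [  -7.  -146.7  130.1] open 76.65213221357202 ft [0.3 0.2 0.9]
```

>>> drive_tool --xyz '[[0, 0, 0], [-2, -20, 0], [-2, -40, 0], [-2, -45, 0], [-1, -28, 0], [0, -12, 20], [0, -2, 35], [0, 0, 35], [0, 0, 15], [0, 0, 0]]' --rotation '[[0, 0, 0.098], [0, 0, 0], [0, 0, 0], [0, 0, 0], [0, 0, 0], [0, 0, 0], [0, 0, 0], [0, 0, 0], [0, 0, 0], [0, 0, 0]]'

```text
time: 21.6
ee_pos: [486.7, 297.9, 83.5]
ee_rot: [[0.995, -0.104, -0.004], [-0.104, -0.995, -0.004], [-0.004, 0.004, -1.0]]
ft_force: [0.6, -0.1, 0.0]
opening: 76.9
grasp_force: 0.0
```

```bash
python3 -c "
from h import *
go(488,299.5,62,-5.6)"
```

```text
t 21.6 pos [486.7 297.9  83.5] yaw -5.9 | rot_z -0.006 then shift [ 1.1 -1.8 21.5] open 76.8881984948717 ft [ 0.6 -0.1  0. ]
```

>>> drive_tool --xyz '[[1, -1.5, 6], [0, 0, 9], [0, 0, 4], [0, 0, 0], [0, 0, 0]]' --rotation '[[0, 0, 0], [0, 0, 0], [0, 0, 0], [0, 0, 0], [0, 0, 0]]'

```text
time: 22.1
ee_pos: [489.1, 301.9, 67.4]
ee_rot: [[0.995, -0.101, 0.0], [-0.101, -0.995, 0.0], [0.0, -0.0, -1.0]]
ft_force: [0.2, 0.3, 0.0]
opening: 77.2
grasp_force: 0.0
```

>>> drive_tool --xyz '[[0, 0, 0], [0, 0, 0], [0, 0, 0], [0, 0, 0], [0, 0, 0], [0, 0, 0], [0, 0, 0], [0, 0, 0]]' --rotation '[[0, 0, 0], [0, 0, 0], [0, 0, 0], [0, 0, 0], [0, 0, 0], [0, 0, 0], [0, 0, 0], [0, 0, 0]]' --jaw 0 --newtons 60

```text
time: 22.9
ee_pos: [489.3, 301.8, 67.9]
ee_rot: [[0.995, -0.101, 0.001], [-0.101, -0.995, 0.0], [0.001, -0.0, -1.0]]
ft_force: [-2.1, -0.7, 5.5]
opening: 42.2
grasp_force: 63.2
```

>>> drive_tool --xyz '[[0, 0, -2], [0, 0, -4], [0, 0, -10], [0, 0, -15], [0, 0, -8], [0, 0, -3], [0, 0, 0], [0, 0, 0]]' --rotation '[[0, 0, 0], [0, 0, 0], [0, 0, 0], [0, 0, 0], [0, 0, 0], [0, 0, 0], [0, 0, 0], [0, 0, 0]]'

```text
time: 23.7
ee_pos: [488.5, 301.6, 108.5]
ee_rot: [[0.995, -0.102, -0.001], [-0.102, -0.995, -0.001], [-0.001, 0.001, -1.0]]
ft_force: [0.1, 0.1, -3.9]
opening: 42.6
grasp_force: 62.2
```

```bash
python3 -c "
from h import *
go(488.5,192,54,-1.8)"
```

```text
t 23.7 pos [488.5 301.6 108.5] yaw -5.8 | rot_z -0.071 then shift [  3.4 109.5  54.5] open 42.560697506121954 ft [ 0.1  0.1 -3.9]
```

>>> drive_tool --xyz '[[0, 0, 0], [1, 10, 0], [1, 25, 0], [1, 35, 0], [1, 25, 0], [0, 11, 0], [0, 3.5, 0], [0, 0, 15], [0, 0, 20], [0, 0, 10]]' --rotation '[[0, 0, -0.07], [0, 0, 0], [0, 0, 0], [0, 0, 0], [0, 0, 0], [0, 0, 0], [0, 0, 0], [0, 0, 0], [0, 0, 0], [0, 0, 0]]'

```text
time: 24.7
ee_pos: [488.6, 192.4, 62.4]
ee_rot: [[0.999, -0.032, -0.002], [-0.032, -0.999, -0.001], [-0.002, 0.001, -1.0]]
ft_force: [-0.9, 0.9, -3.8]
opening: 42.4
grasp_force: 62.1
```

>>> drive_tool --xyz '[[0, 0, 5], [0, 0, 2], [0, 0, 0], [0, 0, 0]]' --rotation '[[0, 0, 0], [0, 0, 0], [0, 0, 0], [0, 0, 0]]'

```text
time: 25.1
ee_pos: [490.0, 192.6, 57.8]
ee_rot: [[1.0, -0.032, 0.001], [-0.032, -1.0, 0.001], [0.001, -0.001, -1.0]]
ft_force: [0.5, -0.3, -3.4]
opening: 42.1
grasp_force: 62.1
```

```bash
python3 -c "
from h import *
go(489,192,47.9,-1.8)"
```

```text
t 25.1 pos [490.  192.6  57.8] yaw -1.8 | rot_z -0.0 then shift [-0.9  0.6  9.9] open 42.07110963492031 ft [ 0.5 -0.3 -3.4]
```

>>> drive_tool --xyz '[[-0.5, 0.5, 3], [0, 0, 2.5], [0, 0, 1.5], [0, 0, 1], [0, 0, 0.6], [0, 0, 0], [0, 0, 0]]' --rotation '[[0, 0, 0], [0, 0, 0], [0, 0, 0], [0, 0, 0], [0, 0, 0], [0, 0, 0], [0, 0, 0]]'

```text
time: 25.8
ee_pos: [489.0, 191.8, 48.5]
ee_rot: [[0.999, -0.032, 0.0], [-0.032, -0.999, 0.0], [0.0, -0.0, -1.0]]
ft_force: [-0.1, -0.1, -3.5]
opening: 42.3
grasp_force: 62.1
```

>>> drive_tool --xyz '[[0, 0, 0.5], [0, 0, 0.5], [0, 0, 0]]' --rotation '[[0, 0, 0], [0, 0, 0], [0, 0, 0]]'

```text
time: 26.1
ee_pos: [489.0, 191.8, 47.9]
ee_rot: [[1.0, -0.032, 0.0], [-0.032, -1.0, 0.0], [0.0, -0.0, -1.0]]
ft_force: [-2.0, -0.4, 2.2]
opening: 42.3
grasp_force: 62.6
```

>>> drive_tool --xyz '[[0, 0, -0.3], [0, 0, 0], [0, 0, 0], [0, 0, 0], [0, 0, -10], [0, 0, -25], [0, 0, -35], [0, 0, -25], [0, 0, 0], [0, 0, 0]]' --rotation '[[0, 0, 0], [0, 0, 0], [0, 0, 0], [0, 0, 0], [0, 0, 0], [0, 0, 0], [0, 0, 0], [0, 0, 0], [0, 0, 0], [0, 0, 0]]' --jaw 0.75

```text
time: 27.1
ee_pos: [489.2, 192.0, 143.7]
ee_rot: [[0.999, -0.032, 0.001], [-0.032, -0.999, 0.001], [0.001, -0.001, -1.0]]
ft_force: [0.4, -1.5, 0.1]
opening: 64.0
grasp_force: 0.0
```

>>> drive_tool --xyz '[[0, -20, 0], [0, -35, 0], [0, -35, 0], [0, -15, 0], [0, 0, 0]]' --rotation '[[0, 0, 0.056], [0, 0, 0], [0, 0, 0], [0, 0, 0], [0, 0, 0]]' --jaw 1

```text
time: 27.6
ee_pos: [496.5, 297.7, 141.3]
ee_rot: [[0.996, -0.086, -0.002], [-0.086, -0.996, -0.002], [-0.002, 0.002, -1.0]]
ft_force: [-0.6, -0.1, -0.8]
opening: 85.5
grasp_force: 0.0
```

```bash
python3 - <<'E'
from h import *
go(487.5,300.5,30,-5)
t=ctrl.snapshot('top');s=ctrl.snapshot('side')
a=cv2.resize(t['image'][200:270,280:350],None,fx=5,fy=5,interpolation=2);b=cv2.resize(s['image'][220:310,255:345],None,fx=5,fy=5,interpolation=2)
c=np.zeros((600,800,3),np.uint8);c[:350,:350]=a;c[:450,350:]=b
m=cv2.resize(t['image'][200:250,480:530],None,fx=4,fy=4,interpolation=2);c[380:580,:200]=m
cv2.imwrite('pics/g8.png',c[:,:,::-1])
E
```

```text
t 27.6 pos [496.5 297.7 141.3] yaw -4.9 | rot_z 0.001 then shift [ -9.2  -2.  111.3] open 85.47972246507324 ft [-0.6 -0.1 -0.8]
```

View pics/g8.png

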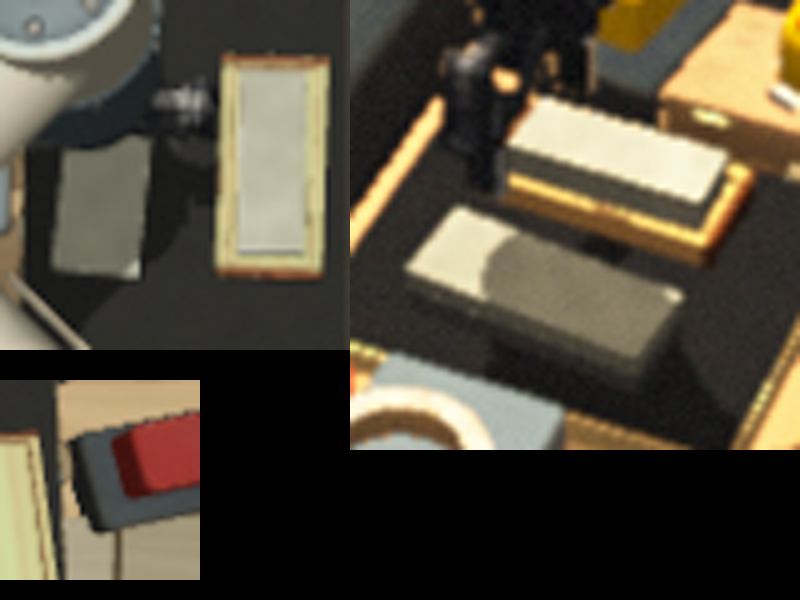

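```bash
python3 - <<'E'
from h import *
s=ctrl.snapshot('side')
q=fit('large side',145,56,54,[(s,corners([(x-350,y) for x,y in[(405,268),(460,207),(685,293),(642,362)]],255,220,S,5))],(487,300,0))
go(487.5,300.5,30,-5)
E
```

```text
large side [485.9 300.3] yaw -4.9 res px [0.7, 0.3, -0.2, 0.2, 0.2, 0.2, -0.6, -0.6]
t 27.75 pos [496.7 295.5 142.2] yaw -5.1 | rot_z -0.001 then shift [ -9.6  -4.2 112.2] open 85.29284105526192 ft [-0.3 -0.  -0.2]
```

>>> drive_tool --xyz '[[-5, -2.5, 0], [-5, -2.2, 0], [0, 0, 20], [0, 0, 30], [0, 0, 25], [0, 0, 10], [0, 0, 0], [0, 0, 0]]' --rotation '[[0, 0, 0], [0, 0, 0], [0, 0, 0], [0, 0, 0], [0, 0, 0], [0, 0, 0], [0, 0, 0], [0, 0, 0]]' --jaw 0.88

```text
time: 28.55
ee_pos: [488.1, 302.4, 59.1]
ee_rot: [[0.996, -0.087, 0.002], [-0.087, -0.996, 0.001], [0.002, -0.001, -1.0]]
ft_force: [-0.3, -0.1, 0.5]
opening: 75.1
grasp_force: 0.0
```

```bash
python3 -c "
from h import *
go(487,300.3,32,-5)"
```

```text
t 28.55 pos [488.1 302.4  59.1] yaw -5.0 | rot_z -0.0 then shift [-0.9  2.2 27.1] open 75.11668472064406 ft [-0.3 -0.1  0.5]
```

>>> drive_tool --xyz '[[-1, 2, 7], [0, 0, 10], [0, 0, 6], [0, 0, 3], [0, 0, 0], [0, 0, 0]]' --rotation '[[0, 0, 0], [0, 0, 0], [0, 0, 0], [0, 0, 0], [0, 0, 0], [0, 0, 0]]'

```text
time: 29.15
ee_pos: [486.5, 300.1, 31.9]
ee_rot: [[0.996, -0.088, 0.0], [-0.088, -0.996, -0.0], [0.0, 0.0, -1.0]]
ft_force: [0.2, -0.0, 0.2]
opening: 74.9
grasp_force: 0.0
```

>>> drive_tool --xyz '[[0, 0, 0], [0, 0, 0], [0, 0, 0], [0, 0, 0], [0, 0, 0], [0, 0, 0], [0, 0, 0]]' --rotation '[[0, 0, 0], [0, 0, 0], [0, 0, 0], [0, 0, 0], [0, 0, 0], [0, 0, 0], [0, 0, 0]]' --jaw 0 --newtons 80

```text
time: 29.85
ee_pos: [486.7, 300.6, 32.6]
ee_rot: [[0.996, -0.087, 0.001], [-0.087, -0.996, 0.001], [0.001, -0.001, -1.0]]
ft_force: [-0.7, 0.9, 5.9]
opening: 53.7
grasp_force: 87.2
```

>>> drive_tool --xyz '[[0, 0, -2], [0, 0, -5], [0, 0, -12], [0, 0, -25], [0, 0, -35], [0, 0, -40], [0, 0, -30], [0, 0, -15], [0, 0, -6], [0, 0, 0]]' --rotation '[[0, 0, 0], [0, 0, 0], [0, 0, 0], [0, 0, 0], [0, 0, 0], [0, 0, 0], [0, 0, 0], [0, 0, 0], [0, 0, 0], [0, 0, 0]]'

```text
time: 30.85
ee_pos: [486.3, 300.1, 202.3]
ee_rot: [[0.996, -0.088, 0.0], [-0.088, -0.996, 0.001], [0.0, -0.001, -1.0]]
ft_force: [-0.5, -0.1, -4.7]
opening: 54.6
grasp_force: 86.4
```

```bash
python3 - <<'E'
from h import *
go(471.7,-281.8,200,4.2)
t=ctrl.snapshot('top');s=ctrl.snapshot('side')
a=cv2.resize(t['image'][200:270,280:350],None,fx=5,fy=5,interpolation=2);b=cv2.resize(s['image'][190:280,255:345],None,fx=5,fy=5,interpolation=2)
c=np.zeros((450,800,3),np.uint8);c[:350,:350]=a;c[:450,350:]=b
cv2.imwrite('pics/g9.png',c[:,:,::-1])
E
```

```text
t 30.85 pos [486.3 300.1 202.3] yaw -5.0 | rot_z -0.161 then shift [-57.2 579.3   2.3] open 54.55433298410564 ft [-0.5 -0.1 -4.7]
```

View pics/g9.png

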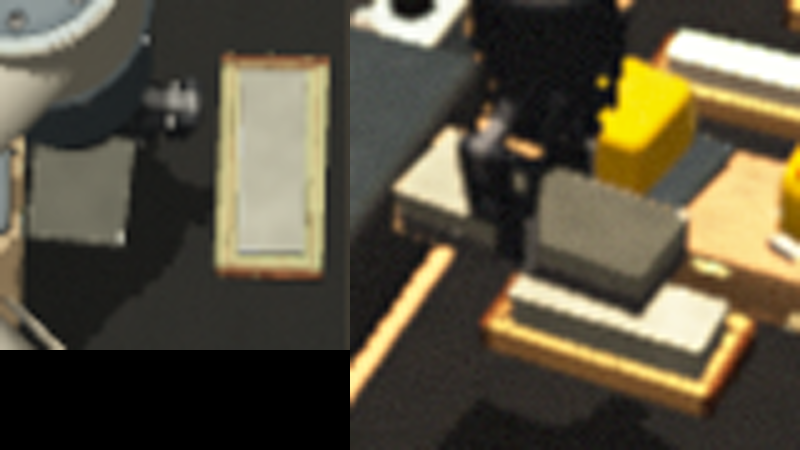

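>>> drive_tool --xyz '[[0, 0, 0], [0, 0, 0], [-1, 15, 0], [-3, 30, 0], [-4, 42, 0], [-5, 46, 0], [-5, 46, 0], [-5, 46, 0], [-5, 46, 0], [-5, 46, 0]]' --rotation '[[0, 0, -0.08], [0, 0, -0.081], [0, 0, 0], [0, 0, 0], [0, 0, 0], [0, 0, 0], [0, 0, 0], [0, 0, 0], [0, 0, 0], [0, 0, 0]]'

```text
time: 31.95
ee_pos: [475.2, -20.8, 201.0]
ee_rot: [[0.997, 0.072, -0.002], [0.072, -0.997, -0.0], [-0.002, 0.0, -1.0]]
ft_force: [1.6, -0.3, -3.9]
opening: 54.0
grasp_force: 86.2
```

>>> drive_tool --xyz '[[-5, 46, 0], [-5, 46, 0], [-5, 46, 0], [-4, 46, 0], [-3, 36, 0], [-2, 24, 0], [0, 12, 0], [0, 6, 0], [0, 0, 0], [0, 0, 0]]' --rotation '[[0, 0, 0], [0, 0, 0], [0, 0, 0], [0, 0, 0], [0, 0, 0], [0, 0, 0], [0, 0, 0], [0, 0, 0], [0, 0, 0], [0, 0, 0]]'

```text
time: 32.95
ee_pos: [471.8, -280.7, 201.6]
ee_rot: [[0.997, 0.074, -0.0], [0.074, -0.997, 0.001], [-0.0, -0.001, -1.0]]
ft_force: [0.8, -0.1, -4.0]
opening: 54.3
grasp_force: 86.2
```

```bash
python3 -c "
from h import *
go(471.7,-281.8,42.6,4.2)"
```

```text
t 32.95 pos [ 471.8 -280.7  201.6] yaw 4.2 | rot_z 0.0 then shift [ -0.2   1.1 159. ] open 54.347367435296185 ft [ 0.8 -0.1 -4. ]
```

>>> drive_tool --xyz '[[0, 1, 15], [0, 0, 35], [0, 0, 40], [0, 0, 30], [0, 0, 15], [0, 0, 8], [0, 0, 5], [0, 0, 3], [0, 0, 0], [0, 0, 0]]' --rotation '[[0, 0, 0], [0, 0, 0], [0, 0, 0], [0, 0, 0], [0, 0, 0], [0, 0, 0], [0, 0, 0], [0, 0, 0], [0, 0, 0], [0, 0, 0]]'

```text
time: 33.95
ee_pos: [472.5, -282.7, 51.7]
ee_rot: [[0.997, 0.073, 0.002], [0.073, -0.997, -0.001], [0.002, 0.001, -1.0]]
ft_force: [0.9, -0.1, -3.4]
opening: 54.4
grasp_force: 86.0
```

>>> drive_tool --xyz '[[0, 0, 1.5], [0, 0, 1.5], [0, 0, 1], [0, 0, 0.7], [0, 0, 0], [0, 0, 0]]' --rotation '[[0, 0, 0], [0, 0, 0], [0, 0, 0], [0, 0, 0], [0, 0, 0], [0, 0, 0]]'

```text
time: 34.55
ee_pos: [471.9, -282.6, 46.1]
ee_rot: [[0.997, 0.073, -0.0], [0.073, -0.997, -0.0], [-0.0, 0.0, -1.0]]
ft_force: [0.9, 0.0, -5.8]
opening: 54.2
grasp_force: 86.0
```

>>> drive_tool --xyz '[[0, 0, 1], [0, 0, 1], [0, 0, 0.7], [0, 0, 0], [0, 0, 0]]' --rotation '[[0, 0, 0], [0, 0, 0], [0, 0, 0], [0, 0, 0], [0, 0, 0]]'

```text
time: 35.05
ee_pos: [471.9, -282.5, 43.4]
ee_rot: [[0.997, 0.073, -0.0], [0.073, -0.997, -0.0], [-0.0, 0.0, -1.0]]
ft_force: [-0.4, 1.1, -3.7]
opening: 53.8
grasp_force: 86.0
```

>>> drive_tool --xyz '[[0, 0, 0.5], [0, 0, 0.5], [0, 0, 0]]' --rotation '[[0, 0, 0], [0, 0, 0], [0, 0, 0]]'

```text
time: 35.35
ee_pos: [472.0, -282.6, 42.7]
ee_rot: [[0.997, 0.073, 0.0], [0.073, -0.997, -0.0], [0.0, 0.0, -1.0]]
ft_force: [-1.6, 1.0, -2.0]
opening: 54.5
grasp_force: 86.5
```

>>> drive_tool --xyz '[[0, 0, 0.4], [0, 0, 0], [0, 0, 0]]' --rotation '[[0, 0, 0], [0, 0, 0], [0, 0, 0]]'

```text
time: 35.65
ee_pos: [472.0, -282.6, 42.6]
ee_rot: [[0.997, 0.073, 0.0], [0.073, -0.997, -0.0], [0.0, 0.0, -1.0]]
ft_force: [-3.8, 2.0, 5.5]
opening: 54.1
grasp_force: 87.3
```

>>> drive_tool --xyz '[[0, 0, 0], [0, 0, 0], [0, 0, 0], [0, 0, -2], [0, 0, -10], [0, 0, -25], [0, 0, -40], [0, 0, -40], [0, 0, -25], [0, 0, 0]]' --rotation '[[0, 0, 0], [0, 0, 0], [0, 0, 0], [0, 0, 0], [0, 0, 0], [0, 0, 0], [0, 0, 0], [0, 0, 0], [0, 0, 0], [0, 0, 0]]' --jaw 0.85

```text
time: 36.65
ee_pos: [474.1, -283.8, 189.5]
ee_rot: [[0.997, 0.074, 0.009], [0.074, -0.997, -0.004], [0.008, 0.005, -1.0]]
ft_force: [0.2, 0.1, 0.2]
opening: 72.5
grasp_force: 0.0
```

>>> drive_tool --xyz '[[0, -25, 0], [0, -45, 0], [0, -49, 0], [0, -49, 0], [0, -49, 0], [0, -49, 0], [0, -49, 0], [0, -45, 0], [0, -20, 0], [0, 0, 0]]' --rotation '[[0, 0, 0], [0, 0, 0], [0, 0, 0], [0, 0, 0], [0, 0, 0], [0, 0, 0], [0, 0, 0], [0, 0, 0], [0, 0, 0], [0, 0, 0]]'

```text
time: 37.65
ee_pos: [443.7, 98.7, 184.0]
ee_rot: [[0.997, 0.077, -0.0], [0.077, -0.997, 0.0], [-0.0, -0.0, -1.0]]
ft_force: [0.4, -1.3, 0.3]
opening: 73.0
grasp_force: 0.0
```

```bash
python3 - <<'E'
from h import *
go(0,0,0)
t=ctrl.snapshot('top');s=ctrl.snapshot('side')
a=cv2.resize(t['image'][200:280,320:520],None,fx=4,fy=4,interpolation=2);b=cv2.resize(s['image'][150:220,300:400],None,fx=4,fy=4,interpolation=2)
c=np.zeros((600,800,3),np.uint8);c[:320]=a;c[320:600,:400]=b
b=cv2.resize(s['image'][210:280,270:370],None,fx=4,fy=4,interpolation=2);c[320:600,400:]=b
cv2.imwrite('pics/g10.png',c[:,:,::-1])
E
```

```text
t 37.65 pos [443.7  98.7 184. ] yaw 4.4 | rot_z -0.0 then shift [-450.    64.4  184. ] open 73.03367789275995 ft [ 0.4 -1.3  0.3]
```

View pics/g10.png

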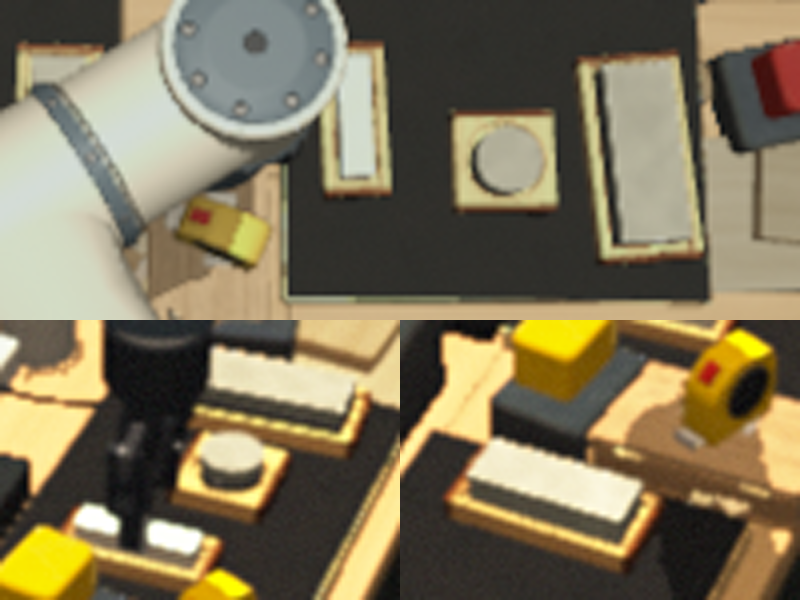

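```bash
python3 -c "
from h import *
print(ctrl.sign_off())"
```

```text
the job is handed in; nothing more can be done
None
```

All four stones are in their own trays, flat and down on the recess floors. The tape measure was not touched, and the job was handed in at about 38 s.

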